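# Seat the burr carrier in the coffee grinder and lock it

### The job

Put the grinder's loose burr carrier back: stand it in the open throat on top of the coffee grinder and, pressing down only lightly so that nothing is forced, turn it clockwise until its two lugs drop fully home into the notches of the collar. Once it is home, turn it on clockwise, collar and all, as far as the stop where the grip bar points straight front to back over the grinder, then let go of it. Keep it upright on the way and leave everything else on the ledge where it is.

Things in the scene. Friction and masses are not known exactly. Their poses are not given: they have to be found in the camera images.
- burr: Burr carrier, 0.13-0.23 kg: upright steel disc 44 mm across, z 0 to 14 mm; two steel lugs along its +x and -x, 8 mm wide, reaching 34 mm from the axis, z 6 to 14 mm. Below the lugs is a 6 mm pilot (foot 41 mm across). A half turn makes no difference. Origin: centre of its underside, z up. Starts on the coaster at any yaw.
- bar (a point): Grip point in the carrier's black plastic grip bar, on its axis 38 mm above its underside. The bar stands on the disc, in line with the lugs: 36 mm long (carrier's x), 12 mm thick (y), z 14 to 48 mm of the carrier. The carrier must not be forced: its contact forces with the grinder, push and side loads on the lugs added up (0.1 N m of turning puts about 3.5 N on the lugs), stay under 30 N.
- grinder: Coffee grinder, fixed: grey head and column on a black foot, 190 mm deep (x), 135 mm wide (y); flat top 180 mm above the ledge, 130 mm wide, reaching 83 mm in front of and 75 mm behind the throat. Its x axis runs front to back; the front, with chute and switch, faces its -x. Origin: on the throat's axis at ledge height.
- throat (a point): Centre of the throat at the top of the aluminium collar, flush with the grinder's top; grinder's axes. Collar 77 mm across, bore 50 mm, flat top with two notches across from each other, 11 mm wide, 8 mm deep, open to the bore, dark floors. Notch angle is not reported: at the start their line is 0.45 to 1.20 rad counter-clockwise (from above) of the grinder's x axis.
- seal_top (a point): On the axis, 6 mm below the collar's top: where the carrier's origin is while its lugs rest on the collar, and the top of a sliding rubber seal plate at the start. The seal takes about 4 N to push down (the carrier's weight does not) and stays down. Keep the total push under about 12 N while turning: a harder one drags the collar along. A lug can bind on a notch wall: ease back.
- seat (a point): On the axis, 14 mm below the collar's top: where the carrier's origin is when fully home (lugs on the notch floors, lug tops flush with the collar). The collar turns stiffly (about 0.22 N m) and stays put; clockwise it meets a hard stop where the notches line up with the grinder's x axis. Play lets the bar end up to 0.06 rad past that line; beyond, the torque climbs steeply.
- coaster: Round bamboo coaster, fixed, 100 mm across, 8 mm thick; origin at the centre of its underside. The carrier starts on it.
- plate: Glass plate, 170 mm across, 16 mm high; origin under its centre. Leave alone.
- fork: Steel fork lying flat, about 180 mm long along its x, 4 mm thick; origin on its underside near its middle. Leave alone.
- spatula: Black plastic spatula lying flat along its x. Leave alone.
- butter_dish: Closed white ceramic butter dish, 180 by 100 mm, 82 mm high with its knob; origin under its centre. Leave alone.
- mug: White ceramic mug, 80 mm across, 85 mm high; origin under its centre. Leave alone.
Mind the look-alikes: they are no part of the job. There is more than one size of the burr; the one meant has the size given above.

How it is judged:
On the way, in this order (a step that is already met when the one before it is completed fails the run):
1. the carrier has dropped fully home into the collar's notches, short of the stop (z of burr in the frame of throat below -0.0125 m and horizontal distance between burr and throat below 0.004 m and angle between burr's own z axis and vertical below 0.08 rad), for 0.2 s.
2. still home, it has been turned clockwise to the stop (z of burr in the frame of throat below -0.0125 m and angle between the x axis of burr and the x axis of grinder, either way round below 0.13 rad), for 0.2 s.
At the end, for the whole second after the job is handed in: The burr carrier rests fully home in the throat (origin more than 12.5 mm below the throat's top, within 4 mm of its axis, tilted less than 0.08 rad), its bar within 0.13 rad of the grinder's front-to-back axis, at rest and released (all of step 2 and horizontal distance between burr and throat below 0.004 m and angle between burr's own z axis and vertical below 0.08 rad and linear speed of burr below 0.02 m/s); the robot touches nothing.
It fails at once if the carrier is forced: more than 30 N between it and the grinder (contact force between burr and grinder above 30 N).
It fails at once if the carrier is tipped over (angle between burr's own z axis and vertical above 0.6 rad).
It fails at once if a bystander is moved by more than 30 mm (distance of any of plate, fork, spatula, butter_dish, mug from where it was at the start of the episode above 0.03 m).
It also fails if it takes over 64 s, if anything falls off the work surface, if the arm or the gripper's body presses on something with over 40 N, if the wrist force passes 120 N, or if a joint passes its speed limit or range.

### The arm

A 6-joint arm with a two-finger parallel gripper is mounted at the origin on the work surface. World frame = base frame: x ahead of the robot, y to its left, z up, the work surface at z = 0. Lengths are in m, angles in rad, forces in N, time in s.
With the tool pointing down it reaches from about 0.25 to 0.775 m from the base axis. Payload 4 kg.
Tool frame: the origin (TCP) lies midway between the tips of the shut fingers; the grasp point (between the pads) lies 19 mm behind it; z points along the fingers, y is the line along which they close (so a half turn about z gives the same grasp; the last joint's range is limited). The gripper opens to 94 mm and grips with 3 to 60 N. Pads are 16 mm wide; open, the fingers measure 119 mm over their backs; the gripper's body (75 mm by 177 mm) begins 78 mm behind the grasp point.
Start: joints at [1.197, 0.087, 1.371, -0, 1.684, -0.103], TCP at [0.147, 0.53, 0.206] pointing down, gripper open.
Joint ranges: [-3.1, 3.1], [-0.76, 2.03], [0.27, 2.55], [-1.08, 4.22], [0.17, 2.65], [-2.57, 2.57]. Speed limits (rad/s): [2.79, 2.79, 3.14, 3.14, 3.14, 3.14].

### API

Orientations are given as [roll, pitch, yaw] about the fixed x, y, z axes, in that order (R = Rz(yaw) Ry(pitch) Rx(roll)).
In Python, from bench import robot gives the robot as it stands.
- The arm moves only by the tool servo_tool, never from a script. Its argument "moves" is a list of rows, each a list of 5 numbers: the shift along the tool's x, y, z in units of 25 mm (1.0 is 25 mm), then the turn about the tool's z in units of 6 degrees (1.0 is 6 degrees), then the closure, from 0 (fully open) to 1 (shut). In form: [[dx, dy, dz, yaw, gripper], ...]. A call has 1 to 10 rows; each row is the pose to reach, as a shift and turn from the pose commanded when the call began, along the tool's axes at that moment; what a row does not reach only later rows make up. A row lasts 1/12 s, in which the tool goes at most 41.7 mm and 7.16 degrees, less where a joint would pass 70% of its speed; a pose out of reach is approached as far as the arm can. A call with a gripper value outside its range is refused whole. The fingers move at their own pace and stop on an object; the grip force is fixed at half the most. Time passes only in rows, so rows that repeat a pose let the fingers close. It gives the time, the measured TCP pose, the force, the opening and the grip force at its end, in the units of the state.
- robot.get_obs(): the state, without advancing time (a new reading comes with each control period).
- robot.snapshot(name): name is "side" or "top"; returns a dict with "image" (480x640x3 uint8, blue, green, red), "fx", "fy", "cx", "cy" (pixels), "k1" (the pictures are not rectified: a ray, as slopes to the right and down, at radius r is drawn at 1 + k1 r^2 times it, then the intrinsics apply), "eye" and "orientation" of the camera in the world. Camera axes: x right, y down, z forward; pixel columns grow to the right and rows downward; lengths in m; the calibration is good to about 2 mm. A picture is of the moment at which its call begins. There is no depth.
- robot.close_job(): hands the job in; it is judged then, once.
The state is a dict: "time": time; "joint_positions": joint angles; "qvel": joint speeds; "joint_torque": joint torques, N m; "tool_pos": TCP position; "ee_rot": TCP orientation; "wrist_force": force on the tool from outside, world axes, zero at the start; "wrist_torque": the same for the moment, N m; "width": finger opening in m; "finger_force": force on a finger pad.
Only numpy, scipy, OpenCV 4.12 (cv2) and the standard library are available. Lean on these libraries where they do the work, as an engineer would, in place of code of your own. Each camera call takes 0.05 s, during which the arm holds its last target. There are 200 camera calls.

## Working session

There is one attempt and no reset: what is moved stays moved. The work goes in short steps, Python scripts to look and compute and a tool call to move; the robot and the scene stay as the last step left them, time stands still between calls to the robot, and variables do not carry over. Pictures are saved under pics/ and viewed, at most 10 in all, crops included, and the job is handed in when it is done.

Besides the shell and the picture viewer there is one more tool, called after "Request:" as name(argument=value, ...), one argument or row to a line, values as JSON. servo_tool: Moves the arm, as the interface text tells. Its arguments: {"type":"object","properties":{"moves":{"type":"array"}},"required":["moves"]}

```bash
mkdir -p pics; cat > h.py <<'E'
import numpy as np, cv2
from scipy.spatial.transform import Rotation as R
from bench import robot
def rot(o):
    o=np.array(o,float)
    return o if o.shape==(3,3) else (R.from_quat(o) if o.size==4 else R.from_euler('xyz',o)).as_matrix()
def ray(s,u,v):
    K=np.array([[s['fx'],0,s['cx']],[0,s['fy'],s['cy']],[0,0,1.]])
    p=cv2.undistortPoints(np.array([[[u,v]]],float),K,np.array([s['k1'],0,0,0,0.]))[0,0]
    d=rot(s['orientation'])@np.array([p[0],p[1],1.]); return np.array(s['eye']),d
def onz(s,u,v,z):
    e,d=ray(s,u,v); return e+d*(z-e[2])/d[2]
E
python3 - <<'E'
from h import *
for n in ('top','side'):
    s=robot.snapshot(n); cv2.imwrite(f'pics/{n}0.png',s['image']); print({k:s[k] for k in s if k!='image'})
print(robot.get_obs())
E
```

```text
{'fx': 453.78751992665724, 'fy': 453.78751992665724, 'cx': 325.886279047552, 'cy': 242.29762522527966, 'k1': 0.012390118877895744, 'eye': array([0.4949278 , 0.01041441, 1.15712273]), 'orientation': array([-3.10061115, -0.01292749, -1.59872292])}
{'fx': 528.8338794663478, 'fy': 528.8338794663478, 'cx': 327.14619498810356, 'cy': 235.5127605424857, 'k1': -0.11445329193432016, 'eye': array([0.86128819, 0.93400008, 0.80303651]), 'orientation': array([-2.16433716, -0.01182692,  2.84407593])}
{'time': 0.1, 'joint_positions': array([ 1.19692116e+00,  8.78870864e-02,  1.37208956e+00, -1.63396777e-05,
        1.68359069e+00, -1.03097178e-01]), 'qvel': array([ 0.00070702, -0.00044864, -0.00292958, -0.00088522, -0.00146272,
       -0.00105484]), 'joint_torque': array([ 1.93105167e-03, -3.41257095e+01, -3.03301692e+01,  7.21175317e-02,
        3.04453145e-02, -9.23507082e-05]), 'tool_pos': array([0.14694358, 0.52949975, 0.20442482]), 'ee_rot': array([-3.13962678e+00, -1.87070505e-04,  2.87081266e+00]), 'wrist_force': array([0.32031635, 0.49361837, 0.0070422 ]), 'wrist_torque': array([-0.04253773, -0.05280757, -0.04191848]), 'finger_force': 0.0, 'width': 0.09411076167855323}
```

View pics/top0.png

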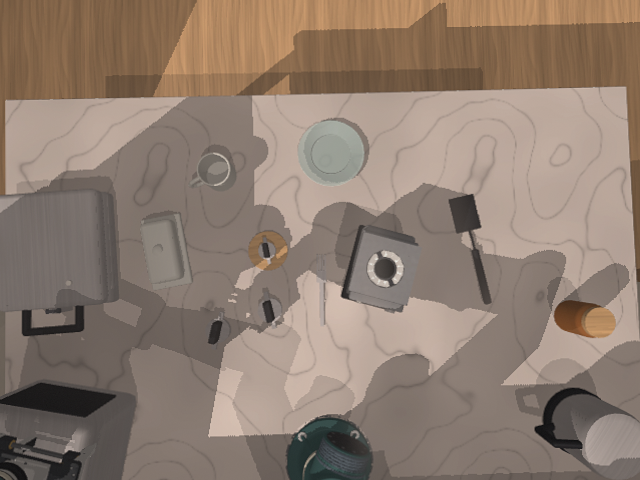

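View pics/side0.png

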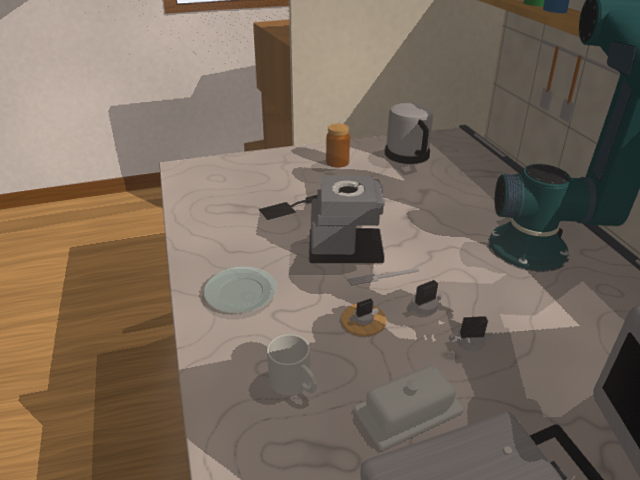

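The top picture shows three carrier look-alikes, at (267,250) on the coaster, (268,310) and (215,328). The task starts the carrier on the coaster, so the first fits. The grinder's throat is at (385,268) and its black foot shows on the left, which would be the front. I'll confirm with an enlarged crop.

```bash
python3 - <<'E'
from h import *
t=cv2.imread('pics/top0.png'); s=cv2.imread('pics/side0.png')
r=lambda a:cv2.resize(a,(400,300),interpolation=cv2.INTER_CUBIC)
a=r(t[219:282,225:309]); b=r(t[220:316,321:449]); c=r(s[270:354,320:432]); d=r(t[280:355,190:290])
cv2.imwrite('pics/crop1.png',np.vstack([np.hstack([a,b]),np.hstack([c,d])]))
S=robot.snapshot('top')
for n,u,v,z in(('coaster',268,250,.008),('bar',266,250,.056),('b2',268,308,.048),('b3',215,329,.048),('throat',385.5,268.5,.18)): print(n,onz(S,u,v,z))
hsv=cv2.cvtColor(t,cv2.COLOR_BGR2HSV)
# grinder top: grey low-sat; list quick stats
print(hsv[250,360],hsv[290,400],hsv[268,402],hsv[268,385],hsv[250,267],hsv[262,267],hsv[240,325])
E
```

```text
coaster [0.52614516 0.14109682 0.008     ]
bar [0.52497496 0.14047149 0.056     ]
b2 [0.38431805 0.13970871 0.048     ]
b3 [0.33768481 0.26859601 0.048     ]
throat [ 0.4746666 -0.1300818  0.18     ]
[  8  20 139] [  8  16 131] [ 14  27 200] [11 31 65] [10 33 47] [ 14  77 185] [ 12  43 137]
```

View pics/crop1.png

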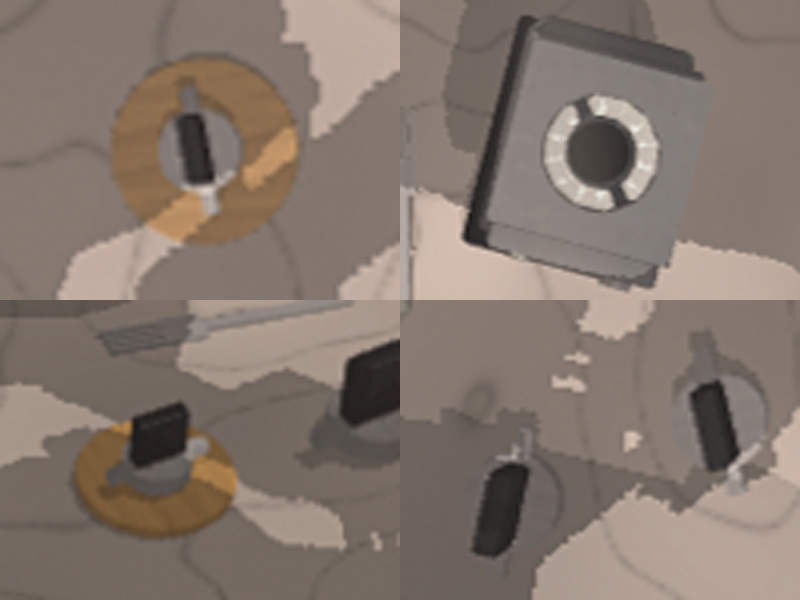

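The crop confirms it. The disc on the coaster is about 82 px against the coaster's 188 px for 100 mm, so 44 mm. The other two, standing on the ledge, look larger. The collar's notches sit at about (380,255) and (391,283) in the full picture. The longer head side runs roughly vertical in the image, so that is the grinder's x line.

```bash
python3 - <<'E'
from h import *
S=robot.snapshot('top'); t=S['image']
def blob(mask,box):
    x0,y0,x1,y1=box; m=np.zeros_like(mask); m[y0:y1,x0:x1]=mask[y0:y1,x0:x1]
    c=max(cv2.findContours(m,cv2.RETR_EXTERNAL,cv2.CHAIN_APPROX_NONE)[0],key=cv2.contourArea); return c[:,0].astype(float)
ang=lambda d:np.degrees(np.arctan2(d[1],d[0]))%180
W=lambda c,z:np.array([onz(S,u,v,z)[:2] for u,v in c])
hsv=cv2.cvtColor(t,cv2.COLOR_BGR2HSV)
c=blob(cv2.inRange(hsv,(0,60,60),(30,255,255)),(240,225,300,280)); w=W(c,.008)
e=cv2.minEnclosingCircle((w*1000).astype(np.float32)); print('coaster',e)
c=blob(cv2.inRange(hsv,(0,0,0),(180,255,75)),(255,236,280,266)); w=W(c,.056); print('bar',len(c),[ (a) for a in cv2.minAreaRect((w*1000).astype(np.float32))],ang(cv2.fitLine(w.astype(np.float32),cv2.DIST_L2,0,0,0)[:2].ravel()))
l=W([(264.27,236.2),(269.1,263.1)],.022); print('lugs',l,l.mean(0),np.linalg.norm(l[0]-l[1]),ang(l[0]-l[1]))
c=blob(cv2.inRange(hsv,(0,0,155),(180,70,255)),(360,245,410,292)); w=W(c,.18); print('collar',cv2.minEnclosingCircle((w*1000).astype(np.float32)))
n=W([(380.2,254.6),(390.8,282.7)],.18); print('notch',n.mean(0),np.linalg.norm(n[0]-n[1]),ang(n[0]-n[1]))
P=lambda x,y:(321+(x-400)/3.125,220+y/3.125)
for a,b in(((540,35),(705,80)),((490,215),(660,265)),((712,85),(660,285)),((530,35),(480,235))):
    q=W([P(*a),P(*b)],.18); print('edge',q.round(4).tolist(),ang(q[0]-q[1]),np.linalg.norm(q[0]-q[1]))
E
```

```text
coaster ((525.4776000976562, 142.26609802246094), 50.58804702758789)
bar 34 [(525.9892578125, 141.6104736328125), (33.79890441894531, 13.261524200439453), 9.975793838500977] 10.993299
lugs [[0.56052104 0.14802489]
 [0.4930151  0.1375061 ]] [0.52676807 0.1427655 ] 0.06832054897151327 8.856617346201018
collar ((478.7752990722656, -138.82888793945312), 38.079307556152344)
notch [ 0.47438173 -0.13005679] 0.06446820493291373 18.84359173417456
edge [[0.5562, -0.0902], [0.522, -0.2033]] 73.15739746675038 0.11815344626137819
edge [[0.4333, -0.0519], [0.3958, -0.1676]] 72.0393288741843 0.12169684084914045
edge [[0.5184, -0.208], [0.3821, -0.1672]] 163.32487362974393 0.14226163522384902
edge [[0.5564, -0.0833], [0.4198, -0.0446]] 164.19436850934886 0.1419602737234014
```

Measurements agree with the sizes given: lug span 68 mm, coaster radius 50 mm, notch line 0.62 rad counter-clockwise of the grinder's x line. Moving towards the carrier.

```bash
cat >> h.py <<'E'
def to(x,y,z,yawdeg,o=None):
    o=o or robot.get_obs(); M=rot(o['ee_rot']); d=M.T@(np.array([x,y,z])-o['tool_pos'])/.025
    w=np.degrees(o['ee_rot'][2])-yawdeg; w=(w+180)%360-180
    print('units',d.round(3),'yaw',round(w/6,3),'| pos',o['tool_pos'].round(4),'yaw',np.degrees(o['ee_rot'][2]).round(2),'F',o['wrist_force'].round(2),'T',o['wrist_torque'].round(3),'w',o['width'].round(4),'t',o['time'],'q6',o['joint_positions'][5].round(2))
E
cat > /dev/null
```

Request:
servo_tool(
  moves=[
    [-1,-0.6,0,-0.2,0],
    [-2.4,-1.4,0,-0.6,0],
    [-3.8,-2.2,0,-1.1,0],
    [-5.2,-3,0,-1.6,0],
    [-6.6,-3.8,0,-2.1,0],
    [-8,-4.6,0,-2.6,0],
    [-9.4,-5.4,0,-3.1,0],
    [-10.8,-6.2,0,-3.6,0],
    [-12.2,-7,0,-4,0],
    [-13.6,-7.8,0,-4.25,0],
  ],
)

```text
time: 1.03
tool_pos: [0.4235, 0.2494, 0.2055]
ee_rot: [3.141, 0.0, -2.966]
wrist_force: [-0.4, 2.0, -0.7]
width: 0.0941
finger_force: 0.0
```

```bash
python3 -c "
from h import *
to(.526,.142,.1,190)"
```

```text
Traceback (most recent call last):
  File "h.py", line 16, in to
    print('units',d.round(3),'yaw',round(w/6,3),'| pos',o['tool_pos'].round(4),'yaw',np.degrees(o['ee_rot'][2]).round(2),'F',o['wrist_force'].round(2),'T',o['wrist_torque'].round(3),'w',o['width'].round(4),'t',o['time'],'q6',o['joint_positions'][5].round(2))
                                                                                                                                                                                          ^^^^^^^^^^^^^^^^
AttributeError: 'float' object has no attribute 'round'
```

Request:
servo_tool(
  moves=[
    [0,0,0,0,0],
    [0,0,0,0,0],
    [0,0,0,0,0],
  ],
)

```text
time: 1.28
tool_pos: [0.4223, 0.2512, 0.2052]
ee_rot: [3.141, -0.001, -2.968]
wrist_force: [0.3, 0.1, 0.6]
width: 0.094
finger_force: 0.0
```

```bash
sed -i "s/o\['width'\].round(4)/round(float(o['width']),4)/" h.py; python3 -c "
from h import *
to(.526,.142,.1,190)"
```

```text
units [-3.336 -5.019  4.204] yaw -0.011 | pos [0.4223 0.2512 0.2052] yaw -170.07 F [0.27 0.07 0.63] T [0.056 0.037 0.02 ] w 0.094 t 1.2833 q6 -1.32
```

Request:
servo_tool(
  moves=[
    [-0.6,-0.9,0.6,0,0],
    [-1.4,-2.1,1.6,0,0],
    [-2.1,-3.2,2.6,0,0],
    [-2.8,-4.2,3.4,0,0],
    [-3.34,-5.02,4.2,0,0],
    [-3.34,-5.02,4.2,0,0],
    [-3.34,-5.02,4.2,0,0],
    [-3.34,-5.02,4.2,0,0],
  ],
)

```text
time: 1.95
tool_pos: [0.526, 0.1438, 0.1012]
ee_rot: [3.141, 0.0, -2.965]
wrist_force: [0.9, -0.3, -0.2]
width: 0.0938
finger_force: 0.0
```

```bash
python3 -c "
from h import *
to(.526,.142,.028,190)
for n in ('top','side'):
    s=robot.snapshot(n); cv2.imwrite(f'pics/{n}1.png',s['image'])
t=cv2.imread('pics/top1.png');s=cv2.imread('pics/side1.png')
cv2.imwrite('pics/crop2.png',np.hstack([cv2.resize(a,(400,400),interpolation=2) for a in(t[200:300,220:320],s[230:350,300:420])]))"
```

```text
units [ 0.016 -0.074  2.928] yaw 0.017 | pos [0.526  0.1438 0.1012] yaw -169.9 F [ 0.89 -0.25 -0.24] T [ 0.069  0.012 -0.003] w 0.0938 t 1.95 q6 -1.58
```

View pics/crop2.png

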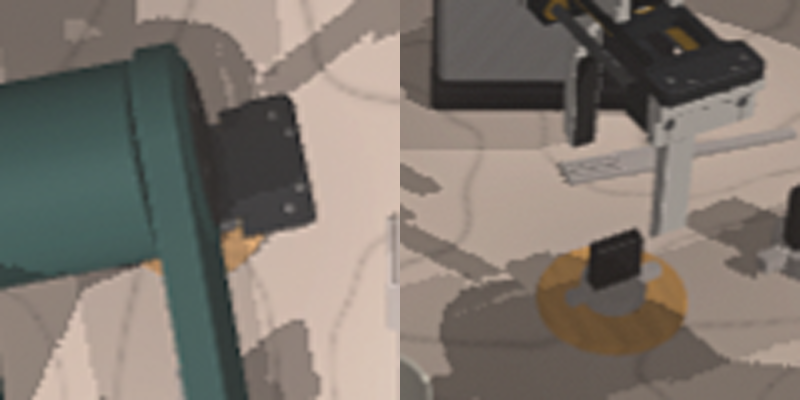

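The side crop shows the open fingers above and either side of the coaster's bar at about (610,255), and the arm hides it from the top camera. I'll descend and grip.

Request:
servo_tool(
  moves=[
    [0.02,-0.07,0.6,0,0],
    [0.02,-0.07,1.3,0,0],
    [0.02,-0.07,2.0,0,0],
    [0.02,-0.07,2.6,0,0],
    [0.02,-0.07,2.9,0,0],
    [0.02,-0.07,2.9,0,0],
    [0.02,-0.07,2.9,0,0.5],
    [0.02,-0.07,2.9,0,1],
    [0.02,-0.07,2.9,0,1],
    [0.02,-0.07,2.9,0,1],
  ],
)

```text
time: 2.88
tool_pos: [0.5273, 0.1404, 0.0293]
ee_rot: [3.141, 0.002, -2.967]
wrist_force: [-0.9, 1.1, -0.4]
width: 0.0705
finger_force: 0.0
```

Request:
servo_tool(
  moves=[
    [0,0,0,0,1],
    [0,0,0,0,1],
    [0,0,0,0,1],
    [0,0,0,0,1],
    [0,0,0,0,1],
    [0,0,0,0,1],
  ],
)

```text
time: 3.38
tool_pos: [0.5264, 0.1402, 0.0279]
ee_rot: [3.142, -0.0, -2.967]
wrist_force: [-0.6, 0.7, 0.1]
width: 0.0306
finger_force: 0.0
```

```bash
python3 -c "
from h import *
to(.526,.142,.20,190)"
```

```text
units [ 3.000e-03  7.500e-02 -6.883e+00] yaw -0.003 | pos [0.5264 0.1402 0.0279] yaw -170.02 F [-0.59  0.66  0.08] T [ 0.038 -0.008 -0.033] w 0.0306 t 3.3833 q6 -1.59
```

Request:
servo_tool(
  moves=[
    [0,0,0,0,1],
    [0,0,0,0,1],
    [0,0,0,0,1],
    [0,0,0,0,1],
    [0,0,0,0,1],
    [0,0,0,0,1],
  ],
)

```text
time: 3.88
tool_pos: [0.5263, 0.1403, 0.0279]
ee_rot: [3.141, -0.0, -2.967]
wrist_force: [-0.5, 0.2, -0.2]
width: 0.0121
finger_force: 30.0
```

Request:
servo_tool(
  moves=[
    [0,0,-0.3,0,1],
    [0,0,-1,0,1],
    [0,0,-2,0,1],
    [0,0,-3,0,1],
    [0,0,-4.2,0,1],
    [0,0,-5.4,0,1],
    [0,0,-6.6,0,1],
    [0,0,-7.6,0,1],
    [0,0,-8.4,0,1],
    [0,0,-8.4,0,1],
  ],
)

```text
time: 4.72
tool_pos: [0.5284, 0.1404, 0.2439]
ee_rot: [-3.141, 0.01, -2.967]
wrist_force: [0.4, -0.3, -0.7]
width: 0.012
finger_force: 30.0
```

```bash
python3 -c "
from h import *
to(.4745,-.13,.238,206)"
```

```text
units [  4.    -10.277   0.202] yaw -2.67 | pos [0.5284 0.1404 0.2439] yaw -170.02 F [ 0.44 -0.31 -0.65] T [ 0.055  0.049 -0.046] w 0.012 t 4.7167 q6 -1.59
```

Request:
servo_tool(
  moves=[
    [0.3,-0.7,0,-0.2,1],
    [0.8,-2.1,0,-0.6,1],
    [1.4,-3.6,0,-1.0,1],
    [2.0,-5.1,0,-1.4,1],
    [2.6,-6.6,0,-1.8,1],
    [3.1,-8.0,0,-2.2,1],
    [3.5,-9.1,0,-2.5,1],
    [3.8,-9.9,0,-2.67,1],
    [4.0,-10.28,0.2,-2.67,1],
    [4.0,-10.28,0.2,-2.67,1],
  ],
)

```text
time: 5.55
tool_pos: [0.4709, -0.1317, 0.2304]
ee_rot: [3.139, -0.003, -2.692]
wrist_force: [0.0, 0.2, -1.4]
width: 0.0121
finger_force: 30.0
```

Request:
servo_tool(
  moves=[
    [0,0,0,0,1],
    [0,0,0,0,1],
    [0,0,0,0,1],
  ],
)

```text
time: 5.8
tool_pos: [0.4727, -0.1289, 0.2328]
ee_rot: [3.141, 0.0, -2.686]
wrist_force: [-0.4, 0.3, -1.8]
width: 0.0117
finger_force: 30.0
```

```bash
python3 -c "
from h import *
to(.4745,-.13,.2,206)
for n in ('top','side'):
    s=robot.snapshot(n); cv2.imwrite(f'pics/{n}2.png',s['image'])
t=cv2.imread('pics/top2.png');s=cv2.imread('pics/side2.png')
cv2.imwrite('pics/crop3.png',np.hstack([cv2.resize(a,(400,400),interpolation=2) for a in(t[220:320,340:440],s[130:220,305:395])]))"
```

```text
units [-0.043 -0.073  1.311] yaw 0.02 | pos [ 0.4727 -0.1289  0.2328] yaw -153.88 F [-0.45  0.26 -1.82] T [ 0.057 -0.013 -0.013] w 0.0117 t 5.8 q6 -2.41
```

View pics/crop3.png

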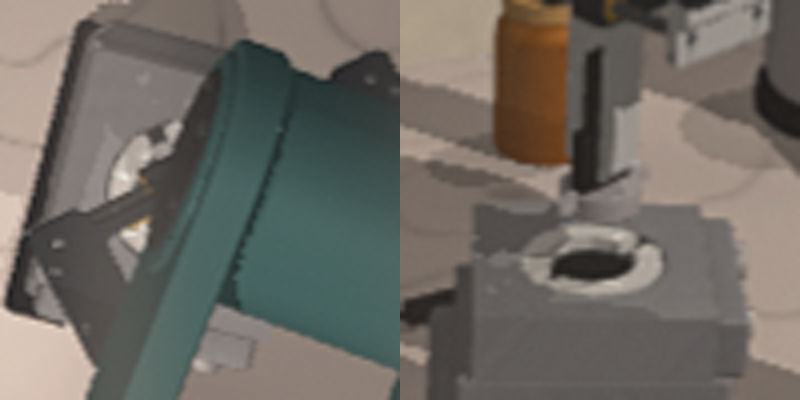

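```bash
python3 - <<'E'
from h import *
S=robot.snapshot('side')
print(onz(S,348.2,188.3,.18))
def proj(p):
    M=rot(S['orientation']); K=np.array([[S['fx'],0,S['cx']],[0,S['fy'],S['cy']],[0,0,1.]])
    r=cv2.Rodrigues(M.T)[0]; return cv2.projectPoints(np.array([p]),r,-M.T@S['eye'],K,np.array([S['k1'],0,0,0,0.]))[0].ravel()
for p in((.4745,-.13,.18),(.4727,-.1289,.2269),(.4727,-.1289,.2129)):
    q=proj(p); print(p,q,'crop',(q-[305,130])*4.444+[400,0])
# collar from side: bright mask ellipse in the start picture, and top-image collar with tighter threshold
for n,box,th in(('side0',(325,172,372,204),170),('top0',(366,250,405,288),165)):
    g=cv2.cvtColor(cv2.imread(f'pics/{n}.png'),6); x0,y0,x1,y1=box; m=(g[y0:y1,x0:x1]>th).astype(np.uint8)
    pts=np.vstack([c[:,0] for c in cv2.findContours(m,0,1)[0] if cv2.contourArea(c)>5])+[x0,y0]
    h=cv2.convexHull(pts.astype(np.float32)); e=cv2.fitEllipse(h); C=robot.snapshot(n[:-1]); print(n,e,onz(C,*e[0],.18),m.sum())
E
```

```text
[ 0.47406334 -0.12898452  0.18      ]
(0.4745, -0.13, 0.18) [347.89488149 188.12903167] crop [590.62485333 258.32541675]
(0.4727, -0.1289, 0.2269) [349.40540084 171.0044948 ] crop [597.33760134 182.22397488]
(0.4727, -0.1289, 0.2129) [349.20487466 176.22044422] crop [596.44646299 205.40365413]Traceback (most recent call last):
  File "<stdin>", line 12, in <module>
    return _nx.concatenate(arrs, 0, dtype=dtype, casting=casting)
           ~~~~~~~~~~~~~~~^^^^^^^^^^^^^^^^^^^^^^^^^^^^^^^^^^^^^^^
ValueError: need at least one array to concatenate
```

The side crop shows the carrier held upright just over the collar, whose centre is at crop (592,259), agreeing with the top camera to about 1 mm. I'll check the carrier's offset in the hand in a larger crop.

```bash
python3 -c "
from h import *
s=cv2.imread('pics/side2.png')
cv2.imwrite('pics/crop4.png',cv2.resize(s[155:205,315:381],(792,600),interpolation=2))"
```

```text
(no output)
```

View pics/crop4.png

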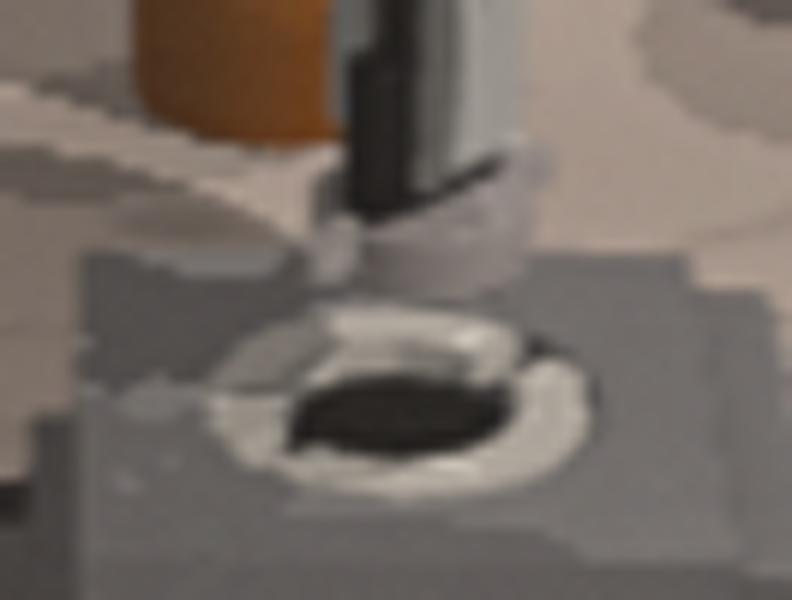

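Disc's right edge (528) and width put the carrier's axis at about x=418 in the crop, against 412 expected, so it is within about 1.5 mm. Descending to just above the collar.

Request:
servo_tool(
  moves=[
    [-0.04,-0.03,0.3,0,1],
    [-0.04,-0.03,0.7,0,1],
    [-0.04,-0.03,1.1,0,1],
    [-0.04,-0.03,1.3,0,1],
    [-0.04,-0.03,1.42,0,1],
    [-0.04,-0.03,1.42,0,1],
    [-0.04,-0.03,1.42,0,1],
  ],
)

```text
time: 6.53
tool_pos: [0.4735, -0.1305, 0.1972]
ee_rot: [3.141, -0.0, -2.688]
wrist_force: [0.4, -0.2, -1.7]
width: 0.0115
finger_force: 30.0
```

```bash
python3 -c "
from h import *
to(.4745,-.1297,.1939,206)"
```

```text
units [-0.049  0.012  0.133] yaw -0.001 | pos [ 0.4735 -0.1305  0.1972] yaw -154.0 F [ 0.43 -0.21 -1.66] T [ 0.01   0.055 -0.006] w 0.0115 t 6.5333 q6 -2.41
```

Request:
servo_tool(
  moves=[
    [-0.03,0.02,0.05,0,1],
    [-0.03,0.02,0.1,0,1],
    [-0.03,0.02,0.15,0,1],
    [-0.03,0.02,0.15,0,1],
  ],
)

```text
time: 6.87
tool_pos: [0.4743, -0.1298, 0.1939]
ee_rot: [-3.141, 0.001, -2.688]
wrist_force: [0.2, 0.5, -1.8]
width: 0.0117
finger_force: 30.0
```

Request:
servo_tool(
  moves=[
    [0,0,0.03,0,1],
    [0,0,0.03,0,1],
  ],
)

```text
time: 7.03
tool_pos: [0.4743, -0.1297, 0.1938]
ee_rot: [-3.141, 0.001, -2.688]
wrist_force: [-0.2, 0.7, 2.4]
width: 0.0121
finger_force: 30.0
```

Contact at z = 0.1938, as predicted, with about 4 N of push. I'll add a little and turn clockwise in small steps.

Request:
servo_tool(
  moves=[
    [0,0,0.02,0,1],
    [0,0,0.02,0.15,1],
    [0,0,0.02,0.3,1],
    [0,0,0.02,0.45,1],
    [0,0,0.02,0.45,1],
  ],
)

```text
time: 7.45
tool_pos: [0.4745, -0.1297, 0.1937]
ee_rot: [-3.141, 0.002, -2.736]
wrist_force: [-1.5, 1.2, 5.3]
width: 0.012
finger_force: 30.0
```

Request:
servo_tool(
  moves=[
    [0,0,0,0.1,1],
    [0,0,0,0.2,1],
    [0,0,0,0.3,1],
    [0,0,0,0.3,1],
  ],
)

```text
time: 7.78
tool_pos: [0.4746, -0.1297, 0.1936]
ee_rot: [-3.141, 0.002, -2.767]
wrist_force: [-0.9, 1.6, 4.8]
width: 0.0117
finger_force: 30.0
```

```bash
python3 -c "
from h import *
to(.4745,-.1297,.1939,199)"
```

```text
units [ 0.005  0.001 -0.013] yaw 0.411 | pos [ 0.4746 -0.1297  0.1936] yaw -158.53 F [-0.88  1.58  4.82] T [0.297 0.203 0.102] w 0.0117 t 7.7833 q6 -2.33
```

Request:
servo_tool(
  moves=[
    [0,0,0,0.1,1],
    [0,0,0,0.2,1],
    [0,0,0,0.2,1],
  ],
)

```text
time: 8.03
tool_pos: [0.4747, -0.1298, 0.1927]
ee_rot: [-3.141, 0.001, -2.788]
wrist_force: [0.9, 0.4, 2.5]
width: 0.0114
finger_force: 30.0
```

Request:
servo_tool(
  moves=[
    [0,0,0,0.1,1],
    [0,0,0,0.2,1],
    [0,0,0,0.2,1],
  ],
)

```text
time: 8.28
tool_pos: [0.4747, -0.1303, 0.1926]
ee_rot: [-3.14, 0.001, -2.809]
wrist_force: [2.4, -2.5, 1.9]
width: 0.0117
finger_force: 30.0
```

```bash
python3 -c "
from h import *
to(.4745,-.1297,.1939,199)"
```

```text
units [ 0.     0.026 -0.053] yaw 0.009 | pos [ 0.4747 -0.1303  0.1926] yaw -160.94 F [ 2.36 -2.47  1.86] T [-0.251 -0.368  0.075] w 0.0117 t 8.2833 q6 -2.29
```

It has started dropping at yaw 199-200°, matching the measured notch angle. Pressing down gently.

Request:
servo_tool(
  moves=[
    [0,0,0.03,0,1],
    [0,0,0.06,0,1],
    [0,0,0.09,0,1],
    [0,0,0.09,0,1],
  ],
)

```text
time: 8.62
tool_pos: [0.4747, -0.1303, 0.1905]
ee_rot: [-3.14, 0.001, -2.808]
wrist_force: [2.8, -3.8, 2.7]
width: 0.0117
finger_force: 30.0
```

```bash
python3 -c "
from h import *
to(.4745,-.1297,.1859,199)"
```

```text
units [-0.001  0.026  0.183] yaw 0.016 | pos [ 0.4747 -0.1303  0.1905] yaw -160.91 F [ 2.84 -3.84  2.66] T [-0.55  -0.553  0.121] w 0.0117 t 8.6167 q6 -2.29
```

Request:
servo_tool(
  moves=[
    [-0.01,-0.02,0,0,1],
    [-0.01,-0.03,0.04,0,1],
    [-0.01,-0.03,0.08,0,1],
    [-0.01,-0.03,0.08,0,1],
  ],
)

```text
time: 8.95
tool_pos: [0.4747, -0.1304, 0.188]
ee_rot: [3.142, 0.0, -2.808]
wrist_force: [2.2, -2.4, 3.9]
width: 0.0117
finger_force: 30.0
```

```bash
python3 -c "
from h import *
to(.4745,-.1297,.1859,199)"
```

```text
units [-0.002  0.027  0.084] yaw 0.018 | pos [ 0.4747 -0.1304  0.188 ] yaw -160.89 F [ 2.16 -2.43  3.91] T [-0.441 -0.443  0.074] w 0.0117 t 8.95 q6 -2.29
```

Request:
servo_tool(
  moves=[
    [-0.01,-0.02,0.04,0,1],
    [-0.01,-0.02,0.08,0,1],
    [-0.01,-0.02,0.08,0,1],
  ],
)

```text
time: 9.2
tool_pos: [0.4747, -0.1304, 0.1859]
ee_rot: [3.141, -0.001, -2.808]
wrist_force: [0.4, -0.9, 4.0]
width: 0.012
finger_force: 30.0
```

Request:
servo_tool(
  moves=[
    [0,0,0.03,0,1],
    [0,0,0.03,0,1],
  ],
)

```text
time: 9.37
tool_pos: [0.4748, -0.1304, 0.1858]
ee_rot: [3.141, -0.0, -2.808]
wrist_force: [0.5, -0.3, 5.6]
width: 0.0119
finger_force: 30.0
```

```bash
python3 -c "
from h import *
to(.4745,-.1297,.1859,199)"
```

```text
units [ 0.     0.03  -0.002] yaw 0.019 | pos [ 0.4748 -0.1304  0.1858] yaw -160.89 F [ 0.55 -0.32  5.64] T [-0.118 -0.088  0.147] w 0.0119 t 9.3667 q6 -2.29
```

Fully home: an 8.0 mm drop, and the force shows it resting on the floors. Holding briefly, then turning with the collar.

Request:
servo_tool(
  moves=[
    [0,0,-0.03,0,1],
    [0,0,-0.03,0,1],
    [0,0,-0.03,0,1],
    [0,0,-0.03,0.2,1],
    [0,0,-0.03,0.4,1],
    [0,0,-0.03,0.6,1],
    [0,0,-0.03,0.8,1],
    [0,0,-0.03,1,1],
  ],
)

```text
time: 10.03
tool_pos: [0.4749, -0.1312, 0.1859]
ee_rot: [-3.141, -0.001, -2.915]
wrist_force: [1.4, -5.0, 0.4]
width: 0.0118
finger_force: 30.0
```

```bash
python3 -c "
from h import *
to(.4745,-.1297,.1859,163.5)"
```

```text
units [0.003 0.061 0.001] yaw 4.911 | pos [ 0.4749 -0.1312  0.1859] yaw -167.03 F [ 1.36 -4.99  0.36] T [-0.757 -0.276  0.211] w 0.0118 t 10.0333 q6 -2.18
```

Request:
servo_tool(
  moves=[
    [0,-0.03,0,0.2,1],
    [0,-0.03,0,0.4,1],
    [0,-0.03,0,0.6,1],
    [0,-0.03,0,0.8,1],
    [0,-0.03,0,1,1],
  ],
)

```text
time: 10.45
tool_pos: [0.4749, -0.1312, 0.1859]
ee_rot: [3.141, -0.001, -3.02]
wrist_force: [0.5, -2.5, 0.3]
width: 0.0119
finger_force: 30.0
```

```bash
python3 -c "
from h import *
to(.4745,-.1297,.1859,163.5)"
```

```text
units [ 0.009  0.06  -0.001] yaw 3.916 | pos [ 0.4749 -0.1312  0.1859] yaw -173.01 F [ 0.46 -2.47  0.28] T [-0.334 -0.062  0.226] w 0.0119 t 10.45 q6 -2.08
```

Torque is steady at 0.23 N m and the side load is falling. Continuing.

Request:
servo_tool(
  moves=[
    [0,-0.02,0,0.2,1],
    [0,-0.02,0,0.4,1],
    [0,-0.02,0,0.6,1],
    [0,-0.02,0,0.8,1],
    [0,-0.02,0,1,1],
    [0,-0.02,0,1.2,1],
    [0,-0.02,0,1.4,1],
    [0,-0.02,0,1.6,1],
    [0,-0.02,0,1.8,1],
    [0,-0.02,0,2,1],
  ],
)

```text
time: 11.28
tool_pos: [0.4749, -0.1311, 0.1859]
ee_rot: [3.14, -0.001, 3.055]
wrist_force: [-1.6, 4.2, 1.4]
width: 0.0117
finger_force: 30.0
```

```bash
python3 -c "
from h import *
to(.4745,-.1297,.1859,163.5)"
```

```text
units [0.023 0.056 0.001] yaw 1.919 | pos [ 0.4749 -0.1311  0.1859] yaw 175.01 F [-1.64  4.24  1.44] T [0.9   0.187 0.22 ] w 0.0117 t 11.2833 q6 -1.87
```

Request:
servo_tool(
  moves=[
    [0,0.02,0,0.2,1],
    [0,0.02,0,0.4,1],
    [0,0.02,0,0.6,1],
    [0,0.02,0,0.8,1],
    [0,0.02,0,1,1],
    [0,0.02,0,1.1,1],
    [0,0.02,0,1.2,1],
  ],
)

```text
time: 11.87
tool_pos: [0.475, -0.1311, 0.186]
ee_rot: [3.141, -0.001, 2.929]
wrist_force: [-1.5, 4.9, -1.0]
width: 0.012
finger_force: 30.0
```

```bash
python3 -c "
from h import *
to(.4745,-.1297,.1859,163.5)"
```

```text
units [0.031 0.05  0.003] yaw 0.72 | pos [ 0.475  -0.1311  0.186 ] yaw 167.82 F [-1.52  4.86 -0.98] T [1.017 0.457 0.183] w 0.012 t 11.8667 q6 -1.74
```

Request:
servo_tool(
  moves=[
    [0,0.03,0.01,0.1,1],
    [0,0.03,0.01,0.2,1],
    [0,0.03,0.01,0.3,1],
    [0,0.03,0.01,0.4,1],
    [0,0.03,0.01,0.4,1],
  ],
)

```text
time: 12.28
tool_pos: [0.475, -0.1309, 0.1859]
ee_rot: [-3.141, -0.001, 2.888]
wrist_force: [-4.0, 2.9, -0.7]
width: 0.0116
finger_force: 30.0
```

Request:
servo_tool(
  moves=[
    [0,0,0,0.1,1],
    [0,0,0,0.2,1],
    [0,0,0,0.2,1],
  ],
)

```text
time: 12.53
tool_pos: [0.4751, -0.1309, 0.1859]
ee_rot: [-3.141, -0.001, 2.867]
wrist_force: [-5.0, 2.2, 1.3]
width: 0.0121
finger_force: 30.0
```

```bash
python3 -c "
from h import *
to(.4745,-.1297,.1859,163.5)"
```

```text
units [0.035 0.042 0.001] yaw 0.126 | pos [ 0.4751 -0.1309  0.1859] yaw 164.26 F [-5.02  2.16  1.32] T [0.493 0.825 0.194] w 0.0121 t 12.5333 q6 -1.68
```

Request:
servo_tool(
  moves=[
    [0.03,0,0,0.1,1],
    [0.03,0,0,0.2,1],
    [0.03,0,0,0.2,1],
  ],
)

```text
time: 12.78
tool_pos: [0.475, -0.1309, 0.1859]
ee_rot: [-3.141, 0.001, 2.846]
wrist_force: [-2.3, 0.9, -2.0]
width: 0.012
finger_force: 30.0
```

```bash
python3 -c "
from h import *
to(.4745,-.1297,.1859,163.5)"
```

```text
units [0.034 0.039 0.001] yaw -0.074 | pos [ 0.475  -0.1309  0.1859] yaw 163.05 F [-2.34  0.89 -1.97] T [0.342 0.378 0.165] w 0.012 t 12.7833 q6 -1.66
```

Request:
servo_tool(
  moves=[
    [0,0,0,0.1,1],
    [0,0,0,0.1,1],
  ],
)

```text
time: 12.95
tool_pos: [0.475, -0.1309, 0.1859]
ee_rot: [-3.141, 0.001, 2.836]
wrist_force: [-0.9, 1.1, -0.9]
width: 0.012
finger_force: 30.0
```

```bash
python3 -c "
from h import *
to(.4745,-.1297,.1859,163.5)"
```

```text
units [0.034 0.038 0.001] yaw -0.173 | pos [ 0.475  -0.1309  0.1859] yaw 162.46 F [-0.88  1.06 -0.95] T [0.185 0.314 0.141] w 0.012 t 12.95 q6 -1.65
```

Request:
servo_tool(
  moves=[
    [0,0,0.01,0.1,1],
    [0,0,0.01,0.1,1],
  ],
)

```text
time: 13.12
tool_pos: [0.475, -0.1309, 0.1859]
ee_rot: [-3.141, 0.001, 2.825]
wrist_force: [-1.1, 1.3, -1.1]
width: 0.0119
finger_force: 30.0
```

```bash
python3 -c "
from h import *
to(.4745,-.1297,.1859,163.5)"
```

```text
units [ 0.034  0.038 -0.   ] yaw -0.273 | pos [ 0.475  -0.1309  0.1859] yaw 161.86 F [-1.13  1.32 -1.06] T [0.121 0.342 0.16 ] w 0.0119 t 13.1167 q6 -1.64
```

Request:
servo_tool(
  moves=[
    [0,0,0,0.1,1],
    [0,0,0,0.1,1],
  ],
)

```text
time: 13.28
tool_pos: [0.475, -0.1309, 0.1859]
ee_rot: [-3.141, 0.001, 2.815]
wrist_force: [-0.3, -0.7, -0.6]
width: 0.0118
finger_force: 30.0
```

```bash
python3 -c "
from h import *
to(.4745,-.1297,.1859,163.5)"
```

```text
units [ 0.034  0.037 -0.   ] yaw -0.373 | pos [ 0.475  -0.1309  0.1859] yaw 161.26 F [-0.28 -0.75 -0.63] T [0.063 0.33  0.162] w 0.0118 t 13.2833 q6 -1.63
```

Request:
servo_tool(
  moves=[
    [0,0,0,0.1,1],
    [0,0,0,0.1,1],
  ],
)

```text
time: 13.45
tool_pos: [0.475, -0.1308, 0.1859]
ee_rot: [-3.141, 0.001, 2.804]
wrist_force: [-1.0, -0.3, -0.8]
width: 0.012
finger_force: 30.0
```

```bash
python3 -c "
from h import *
to(.4745,-.1297,.1859,163.5)"
```

```text
units [ 0.034  0.036 -0.001] yaw -0.473 | pos [ 0.475  -0.1308  0.1859] yaw 160.66 F [-1.04 -0.34 -0.84] T [-0.02   0.239  0.173] w 0.012 t 13.45 q6 -1.62
```

Request:
servo_tool(
  moves=[
    [0,0,0,0.1,1],
    [0,0,0,0.1,1],
  ],
)

```text
time: 13.62
tool_pos: [0.475, -0.1308, 0.1859]
ee_rot: [-3.141, 0.001, 2.794]
wrist_force: [-0.1, -1.5, -0.2]
width: 0.0116
finger_force: 30.0
```

```bash
python3 -c "
from h import *
to(.4745,-.1297,.1859,163.5)"
```

```text
units [0.034 0.036 0.001] yaw -0.571 | pos [ 0.475  -0.1308  0.1859] yaw 160.07 F [-0.1  -1.48 -0.17] T [-0.126  0.154  0.311] w 0.0116 t 13.6167 q6 -1.61
```

Torque has jumped to 0.31 N m, so it is at the stop. Easing back a touch and releasing.

Request:
servo_tool(
  moves=[
    [0,0,0,-0.05,1],
    [0,0,0,-0.05,1],
    [0,0,0,-0.05,1],
    [0,0,0,-0.05,0.6],
    [0,0,0,-0.05,0.4],
    [0,0,0,-0.05,0.4],
    [0,0,0,-0.05,0.4],
    [0,0,0,-0.05,0.4],
    [0,0,0,-0.05,0.4],
  ],
)

```text
time: 14.37
tool_pos: [0.4748, -0.1305, 0.1857]
ee_rot: [3.141, 0.0, 2.8]
wrist_force: [0.2, 0.3, -0.3]
width: 0.0484
finger_force: 0.0
```

Request:
servo_tool(
  moves=[
    [0,0,-0.3,0,0.4],
    [0,0,-0.8,0,0.4],
    [0,0,-1.6,0,0.4],
    [0,0,-2.6,0,0.4],
    [0,0,-3.6,0,0.4],
    [0,2,-4,0,0.4],
    [0,3.5,-4,0,0.4],
    [0,5,-4,0,0.4],
    [0,6.5,-4,0,0.4],
    [0,8,-4,0,0.4],
  ],
)

```text
time: 15.2
tool_pos: [0.5425, 0.0598, 0.2877]
ee_rot: [3.141, 0.003, 2.8]
wrist_force: [1.8, 0.4, 0.4]
width: 0.0568
finger_force: 0.0
```

Request:
servo_tool(
  moves=[
    [0,0,0,0,0.4],
    [0,0,0,0,0.4],
    [0,0,0,0,0.4],
  ],
)

```text
time: 15.45
tool_pos: [0.5419, 0.0576, 0.2866]
ee_rot: [-3.141, 0.001, 2.8]
wrist_force: [0.3, -0.4, 0.7]
width: 0.0564
finger_force: 0.0
```

```bash
python3 -c "
from h import *
for n in ('top','side'):
    s=robot.snapshot(n); cv2.imwrite(f'pics/{n}3.png',s['image'])
t=cv2.imread('pics/top3.png');s=cv2.imread('pics/side3.png')
cv2.imwrite('pics/crop5.png',np.hstack([cv2.resize(a,(400,400),interpolation=2) for a in(t[220:320,335:435],s[140:220,308:388])]))"
```

```text
(no output)
```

View pics/crop5.png

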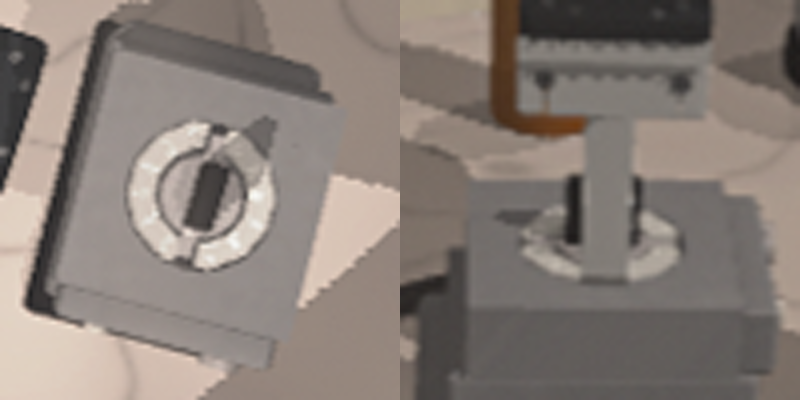

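The top crop shows the carrier centred and seated in the collar at about (208,195). Its bar and notches, near (218,130) and (188,262), line up with the grinder's long side, and the gripper is clear. Handing in.

```bash
python3 -c "
from h import *
print(robot.close_job())"
```

```text
the job is handed in; nothing more can be done
None
```

The burr carrier is seated fully home in the collar, turned clockwise to the stop with its bar pointing front to back, and released; the job was handed in at about 15.5 s, and no verdict came back.

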